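Lock a battery pack in the charging dock for the drive

TASK

The food truck is about to drive off. Pull the red grip of the charging dock's transport lock fully back to its open stop, put the green-handled battery pack into the dock's recess and press it down flush, then slide the lock fully home over the pack to its locked stop. Leave the dock, the orange pack and the other things on the counter where they are.

Things in the scene. Friction and masses are not known exactly. Their poses are not given: they have to be found in the camera images.
- dock: White charging dock fixed to the blue counter, 310 x 124 x 50 mm high. Origin on the counter under the centre of its recess; its long axis is x: the body spans x -85 to +225 mm, y +-62 mm, top (deck) z = 50 mm. At the +x end the lock slides along x between two aluminium rails (8 mm wide, 14 mm high, centres at y = +-36 mm, from x = 62 to 222 mm).
- dock_seat (a point): Centre of the recess floor, 10 mm above the counter, axes as the dock's: the pack's origin belongs here. Recess 114 (x) x 74 (y) x 40 mm deep, mouth chamfered 3 mm. A sprung brass pad in each short wall sticks out 3.5 mm, 20 mm above the floor, and yields at about 4 N; the pads rub on the pack's ends, so it may need a push of 10 to 15 N to go fully down.
- lock (a joint): Transport lock slide, m: 0 = open stop, 0.070 = locked stop; grows as the lock moves to the dock's -x, over the recess. Rubs with about 2 N, stays where left. Starts part way, blocking the recess. Locked, it covers 17 mm of the end of a flush pack; it runs against a pack that stands proud.
- lock_grip (a point): Middle of the red upright grip fin on the yellow lock plate: 14 mm thick along the dock's x (sliding direction), 50 mm along y, 32 mm high. This point is 80 mm above the counter, 19 mm above the plate, 13 mm below the fin's top; at lock value q it is at dock x = 185 mm - q, y = 0.
- lock_edge (a point): Middle of the front edge (recess side) of the yellow lock plate, on its top, 61 mm above the counter and 77 mm from the grip. The plate is 107 x 60 x 8 mm, its underside 3 mm above the deck.
- green_pack: Battery pack to load, 0.3 to 0.65 kg: black block 110 (x) x 70 (y) x 40 mm high with green bands; on top a green handle rib, 60 mm along x, 16 mm thick along y, 30 mm high (its top 70 mm above the underside). Origin: centre of the underside. Fits the recess either way round. Seated, the block is flush with the deck and only the rib stands above.
- green_pack_grip (a point): Middle of the green pack's handle rib, 55 mm above the pack's underside.
- orange_pack: Same pack with orange handle and bands, not to be moved. Origin: centre of the underside.
- sauce: Yellow sauce bottle standing on the counter, 64 mm across, 180 mm high. Origin: centre of its underside. Not to be moved.
- tumbler: Blue tumbler standing on the counter, 80 mm across, 110 mm high. Origin: centre of its underside. Not to be moved.
- spatula: Spatula, 260 mm long, lying on the counter along its x. Not to be moved.

How it is judged (in metres and radians):
On the way, in this order (a step that is already met when the one before it is completed fails the run):
1. the lock has been pulled fully back to its open stop (within 4 mm) (value of joint lock below 0.004 m), for 0.2 s.
2. the green pack sits flush in the recess (horizontal distance between green_pack and dock_seat below 0.0045 m and z of green_pack in the frame of dock_seat between -0.003 and 0.003 m and angle between green_pack's own z axis and vertical below 0.05 rad and angle between the x axis of green_pack and the x axis of dock_seat, either way round below 0.09 rad), for 0.2 s.
At the end, for the whole second after the job is handed in: Green pack at rest, flush in the recess (within 4.5 mm sideways and 3 mm in height of the seat, level within 0.05 rad, square within 0.09 rad); lock within 3.5 mm of its locked stop; orange pack, bottle, tumbler and spatula within 30 mm of their starts (all of step 2 and value of joint lock above 0.0665 m and linear speed of green_pack below 0.02 m/s and distance of each of orange_pack, sauce, tumbler, spatula from where it was at the start of the episode below 0.03 m); the robot touches nothing.
It fails at once if the orange-handled pack is moved more than 30 mm (distance of orange_pack from where it was at the start of the episode above 0.03 m).
It fails at once if the sauce bottle is moved more than 30 mm (distance of sauce from where it was at the start of the episode above 0.03 m).
It fails at once if the tumbler is moved more than 30 mm (distance of tumbler from where it was at the start of the episode above 0.03 m).
It fails at once if the spatula is moved more than 30 mm (distance of spatula from where it was at the start of the episode above 0.03 m).
It also fails if it takes over 61 s, if anything falls off the work surface, if the arm or the gripper's body presses on something with over 40 N, if the wrist force passes 120 N, or if a joint passes its speed limit or range.

ROBOT

A 6-joint arm with a two-finger parallel gripper is mounted at the origin on the work surface. World frame = base frame: x ahead of the robot, y to its left, z up, the work surface at z = 0. Lengths are in m, angles in degrees, forces in N, time in s.
With the tool pointing down it reaches from about 0.25 to 0.725 m from the base axis. Payload 9.7 kg.
Tool frame: the origin (TCP) lies on the centre line of the jaws, within the pads' length; the fingertips stand bot.tip_extent ahead of it and the grasp point (between the pads) lies 6 mm ahead of it (bot.tip_extent is the distance from the TCP to the fingertips, in m); z points along the fingers, x is the direction in which the jaws open and shut, and the axes are right-handed (so a half turn about z gives the same grasp; the last joint's range is limited). The gripper opens to 85 mm and grips with 20 to 120 N. Pads are 22 mm wide; open, the fingers measure 114 mm over their backs; the gripper's body (76 mm by 85 mm) begins 54 mm behind the grasp point. The pads swing forward as they close: fully open they stand 13 mm farther back than shut.
Start: joints at [63.942, 4.979, 10.078, 95.1, 0, 90], TCP at [0.242, 0.494, 0.234] pointing down, gripper open.
Joint ranges: [-179.16, 179.16], [-48.56, 103.87], [-65.8, 70.77], [-126.05, 130.52], [-82.76, 87.17], [-180, 180]. Speed limits (degrees/s): [127.2, 127.2, 147.25, 180, 180, 180].

INTERFACE

Orientations are given as [roll, pitch, yaw] about the fixed x, y, z axes, in that order (R = Rz(yaw) Ry(pitch) Rx(roll)).
In Python, from workcell import readout, eyes, workorder, bot gives the robot as it stands. The module is installed in compiled form; this text tells all that it offers.
- The arm moves only by the tool drive_tool, never from a script. Its argument "targets" is text: rows parted by semicolons, each of 7 numbers parted by spaces: the shift along the tool's x, y, z in units of 25 mm (1.0 is 25 mm), then the turn, a rotation vector about the tool's x, y, z in degrees, then the finger opening in mm, from 0 to 85.4. In form: x y z wx wy wz claw; .... A call has 1 to 12 rows; each row is the pose to reach, as a shift and turn from the pose commanded when the call began, along the tool's axes at that moment; what a row does not reach only later rows make up. A row lasts 1/8 s, in which the tool goes at most 62.5 mm and 10.7 degrees, less where a joint would pass 70% of its speed; a pose out of reach is approached as far as the arm can. A call with a gripper value outside its range is refused whole. The fingers move at their own pace and stop on an object; "grip_force" is the grip in N (left out, the last holds). Time passes only in rows, so rows that repeat a pose let the fingers close. It gives the time, the measured TCP pose, the force and the opening at its end, in the units of the state.
- readout.get_obs(): the state, without advancing time (a new reading comes with each control period).
- eyes.camera(name): name is "side" or "top" or "wrist"; returns the picture (420x560x3 uint8, red, green, blue); there is no depth.
- eyes.camera_model(name): a dict with "vertical_fov" (degrees; the focal length in pixels is half the picture's height over the tangent of half this angle, whatever the lens; pixels are square), "cx", "cy" (the principal point, pixels), "R" (3x3) and "t" (3): a world point X has camera coordinates R X + t. Camera axes: x right, y down, z forward; pixel columns grow to the right and rows downward; lengths in m; the calibration is good to about 2 mm. The wrist camera is an equidistant fisheye: a pixel r from the principal point sees the ray r / f radians off the axis. A picture is of the moment at which its call begins: read the wrist's pose just before it. camera_model takes no time and is no camera call; for the wrist camera it gives the pose at the moment of the call.
- workorder.job_done(): hands the job in, once; it reports no verdict.
The state is a dict: "time": time; "q": joint angles; "qd": joint speeds; "joint_efforts": joint torques, N m; "ee_pos": TCP position; "tcp_rot": TCP orientation; "wrist_force": force on the tool from outside, world axes, zero at the start; "torque": the same for the moment, N m; "opening": finger opening in m.
Only numpy, scipy, OpenCV 4.12 (cv2) and the standard library are available. Lean on these libraries where they do the work, as an engineer would, in place of code of your own. Each camera call takes 0.05 s, during which the arm holds its last target. There are 200 camera calls.

## Working session

There is one attempt and no reset: what is moved stays moved. The work goes in short steps, Python scripts to look and compute and a tool call to move; the robot and the scene stay as the last step left them, time stands still between calls to the robot, and variables do not carry over. Pictures are saved under pics/ and viewed, about 8 in all and at most 12, crops included, and the job is handed in when it is done.

Besides the shell and the picture viewer there is one more tool, called after "Request:" as name(argument=value, ...) on one line, values as JSON. drive_tool: Moves the arm, as the interface text tells. Its arguments: {"type":"object","properties":{"targets":{"type":"string"},"grip_force":{"type":"number"}},"required":["targets"]}

```bash
mkdir -p pics; ls; python3 - <<'E'
from workcell import readout, eyes, bot
import cv2
print(readout.get_obs(), bot.tip_extent)
for n in ("top","side"):
    m=eyes.camera_model(n); print(n,m)
    cv2.imwrite(f"pics/{n}0.png",cv2.cvtColor(eyes.camera(n),cv2.COLOR_RGB2BGR))
a=cv2.imread("pics/top0.png")
cv2.imwrite("pics/top0b.png",cv2.resize(a,(800,600),interpolation=cv2.INTER_CUBIC))
E
```

```text
pics
{'time': 0.0, 'q': array([6.39431106e+01, 5.01214205e+00, 1.00313648e+01, 9.51009567e+01,
       2.95012609e-04, 8.99991571e+01]), 'qd': array([-0.0030081 ,  0.10758202,  0.01748204,  0.0217463 ,  0.01358771,
        0.02526747]), 'joint_efforts': array([ 3.91399866e-03, -5.20391071e+01,  4.64793599e+01,  1.67083705e-02,
        2.33581732e-04,  6.83754067e-07]), 'ee_pos': array([0.24148199, 0.49386959, 0.23294542]), 'tcp_rot': array([-1.79999704e+02,  8.17340187e-02,  6.39439535e+01]), 'wrist_force': array([-0.61411048, -0.63240468, -1.04679953]), 'torque': array([ 0.04176114, -0.02361821, -0.061406  ]), 'opening': 0.08515285617792487} 0.025
top {'vertical_fov': 54.19489180620447, 'cx': 282.46595868833145, 'cy': 209.12683679138675, 'R': array([[-0.02539519, -0.99961516, -0.0111631 ],
       [-0.99668752,  0.02618067, -0.07699718],
       [ 0.07725981,  0.00917076, -0.99696882]]), 't': array([0.04141145, 0.46990607, 1.18824399])}
side {'vertical_fov': 42.5560316341499, 'cx': 277.3810441643148, 'cy': 211.4446617859403, 'R': array([[ 0.65820725, -0.75272926, -0.01272289],
       [-0.4170389 , -0.35049622, -0.83858867],
       [ 0.62677091,  0.55727108, -0.54461654]]), 't': array([-0.29946967,  0.26540598,  1.18993531])}
```

View pics/top0b.png

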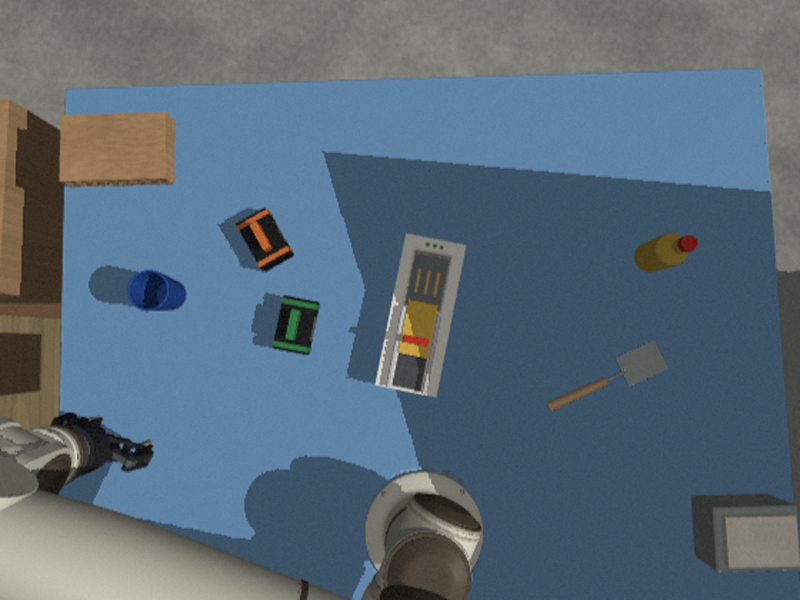

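View pics/side0.png

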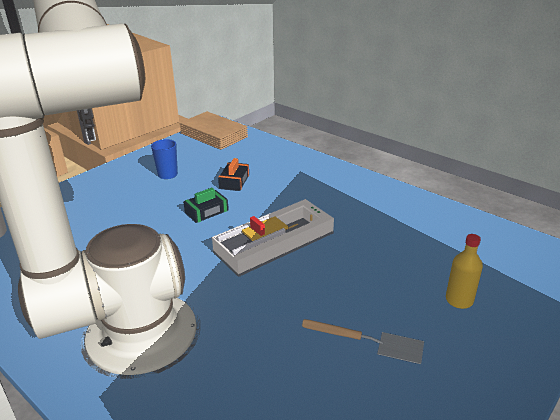

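The top view shows the dock at about (425,315) in the 800-px picture, with its +x (lock) end toward the robot. The green pack is at (296,325), orange at (265,240), tumbler at (157,290), sauce at (665,252) and spatula at (610,380). The side view agrees. Next I'll take an enlarged crop.

```bash
cat > h.py <<'E'
import numpy as np, cv2
from scipy.spatial.transform import Rotation as Ro
from workcell import readout, eyes, bot
def ray_at(m,px,z):
    f=210/np.tan(np.radians(m["vertical_fov"]/2)); R=np.array(m["R"]);t=np.array(m["t"])
    d=R.T@np.array([(px[0]-m["cx"])/f,(px[1]-m["cy"])/f,1]); c=-R.T@t
    return c+d*(z-c[2])/d[2]
def proj(m,X):
    f=210/np.tan(np.radians(m["vertical_fov"]/2)); p=np.array(X)@np.array(m["R"]).T+m["t"]
    return p[...,:2]/p[...,2:]*f+[m["cx"],m["cy"]]
def pose():
    o=readout.get_obs(); return o,np.array(o["ee_pos"]),Ro.from_euler("xyz",o["tcp_rot"],degrees=True)
def goto(p,yaw,rpy0=None):
    "shift units & rotvec to reach p with tool straight down and yaw"
    o,x,r=pose(); g=Ro.from_euler("xyz",[180,0,yaw],degrees=True)
    print("shift",np.round(r.inv().apply(np.array(p)-x)/.025,3),"turn",np.round((r.inv()*g).as_rotvec(degrees=True),2))
E
python3 - <<'E'
import cv2
a=cv2.imread("pics/top0.png")
cv2.imwrite("pics/c1.png",cv2.resize(a[160:285,255:335],None,fx=4.8,fy=4.8,interpolation=cv2.INTER_CUBIC))
b=cv2.resize(a[160:285,255:335],None,fx=4.8,fy=4.8,interpolation=cv2.INTER_CUBIC)
c=cv2.resize(a[195:255,170:230],None,fx=6,fy=6,interpolation=cv2.INTER_CUBIC)
import numpy as np
o=np.zeros((600,384+10+360,3),np.uint8);o[:,:384]=b;o[:360,394:]=c
cv2.imwrite("pics/c1.png",o)
E
```

```text
(no output)
```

View pics/c1.png

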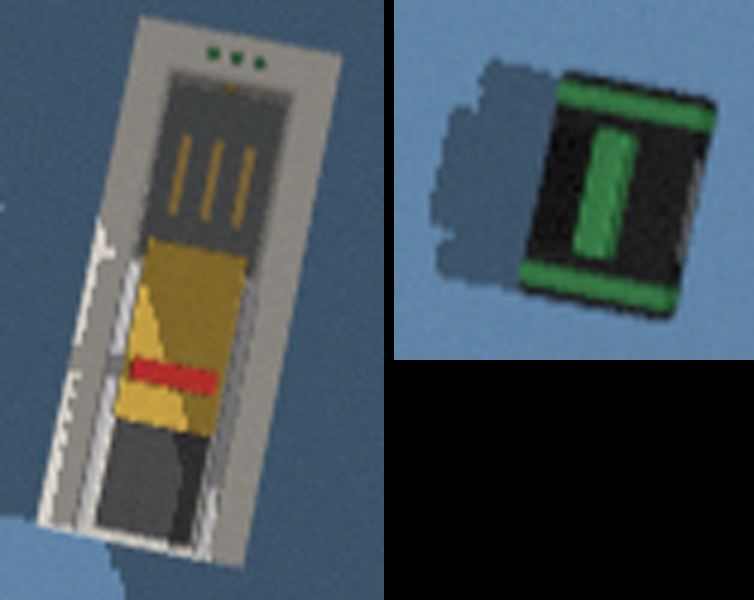

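```bash
python3 - <<'E'
from h import *
from scipy.optimize import least_squares
m=eyes.camera_model("top"); print("cam",-np.array(m["R"]).T@m["t"])
A=lambda l:np.array([[255-.5+(u+.5)/4.8,160-.5+(v+.5)/4.8] for u,v in l])
B=lambda l:np.array([[170-.5+(u-394+.5)/6,195-.5+(v+.5)/6] for u,v in l])
def fit(P,obs,x0):
    P=np.array(P)
    def W(x):
        c,s=np.cos(x[2]),np.sin(x[2]); return P@np.array([[c,s,0],[-s,c,0],[0,0,1]])+[x[0],x[1],0]
    r=least_squares(lambda x:(proj(m,W(x))-obs).ravel(),x0)
    print(np.round(r.x[:2],4),np.degrees(r.x[2]).round(2)); print(r.fun.reshape(-1,2).round(1).tolist()); return r.x
# dock corners: far-left(-85,-62? ) : x axis toward robot(-X world) -> dock y = -world Y ; left in image=+Y world
d=fit([[-.085,-.062,.05],[-.085,.062,.05],[.225,-.062,.05],[.225,.062,.05],[-.057,-.037,.05],[-.057,.037,.05]],
 A([(141,16),(342,55),(40,522),(243,567),(170,71),(294,93)]),[.5,0,np.pi])
g=fit([[.055,.035,.04],[.055,-.035,.04],[-.055,-.035,.04],[-.055,.035,.04],[.03,.008,.07],[-.03,.008,.07]],
 B([(568,72),(717,98),(671,318),(521,287),(602,127),(575,252)]),[.4,.25,0])
# lock grip top centre/edges z=.093
c,s=np.cos(d[2]),np.sin(d[2])
for n,px,z in (("fin top",(174,376),.09),("edge mid",(198,250),.061)):
    w=ray_at(m,A([px])[0],z)-[d[0],d[1],0]; print(n,[c*w[0]+s*w[1],-s*w[0]+c*w[1]])
for n,px,z in (("tumbler",(157,288),.055),("sauce",(640,260),0),("orange",(264,238),.04)):
    print(n,ray_at(m,np.array(px)*.7,z))
goto([.3,.2,.3],0)
E
```

```text
cam [0.37759766 0.01819596 1.22128593]
[ 0.5057 -0.0201] 167.28
[[-0.2, -0.1], [0.2, 0.0], [-0.5, 0.6], [0.2, -0.0], [0.4, -0.5], [-0.2, -0.1]]
[0.4235 0.2478] -12.57
[[0.6, -0.7], [-0.6, -0.4], [-0.8, 0.5], [0.5, 0.9], [0.1, -0.2], [0.2, -0.1]]
fin top [np.float64(0.12354774123444902), np.float64(-0.000461852669331457)]
edge mid [np.float64(0.04774507974579471), np.float64(-0.0007231904419375615)]
tumbler [0.50261824 0.52313401 0.055     ]
sauce [ 0.54048786 -0.46686058  0.        ]
orange [0.60105253 0.31082047 0.04      ]
shift [-9.537  7.266 -2.666] turn [4.000e-02 6.000e-02 6.394e+01]
```

```bash
python3 -c "
from h import *
goto([.3847,.0072,.20],-12.72)"
```

```text
shift [-14.972  13.697   1.34 ] turn [5.000e-02 6.000e-02 7.666e+01]
```

Request:
drive_tool(targets="-14.97 13.7 1.34 0 0 76.7 85; -14.97 13.7 1.34 0 0 76.7 85; -14.97 13.7 1.34 0 0 76.7 85; -14.97 13.7 1.34 0 0 76.7 85; -14.97 13.7 1.34 0 0 76.7 85; -14.97 13.7 1.34 0 0 76.7 85; -14.97 13.7 1.34 0 0 76.7 85; -14.97 13.7 1.34 0 0 76.7 85; -14.97 13.7 1.34 0 0 76.7 85; -14.97 13.7 1.34 0 0 76.7 85; -14.97 13.7 1.34 0 0 76.7 85; -14.97 13.7 1.34 0 0 76.7 85")

```text
time: 1.6
ee_pos: [0.3848, 0.0087, 0.2003]
tcp_rot: [-180.0, -0.0, -12.6]
wrist_force: [0.0, 1.0, 0.6]
opening: 0.0848
```

```bash
cat >> h.py <<'E'
def wproj(m,X):
    f=210/np.tan(np.radians(m["vertical_fov"]/2)); p=np.array(X)@np.array(m["R"]).T+m["t"]
    rho=np.linalg.norm(p[...,:2],axis=-1,keepdims=True); th=np.arctan2(rho,p[...,2:])
    return p[...,:2]/rho*th*f+[m["cx"],m["cy"]]
def dockw(P,d=(.5057,-.0201,167.28)):
    return Ro.from_euler("z",d[2],degrees=True).apply(P)+[d[0],d[1],0]
E
python3 - <<'E'
from h import *
o,x,r=pose(); print(o["time"],x,o["tcp_rot"],o["q"])
m=eyes.camera_model("wrist"); print(m["vertical_fov"],m["R"],m["t"])
a=cv2.cvtColor(eyes.camera("wrist"),cv2.COLOR_RGB2BGR)
P=dockw([[.117,-.025,.093],[.117,.025,.093],[.131,-.025,.093],[.131,.025,.093],[-.085,-.062,.05],[-.085,.062,.05],[.225,.062,.05],[.225,-.062,.05],[-.057,-.037,.05],[-.057,.037,.05]])
s=1.42
b=cv2.resize(a,None,fx=s,fy=s,interpolation=cv2.INTER_CUBIC)
for p in wproj(m,P): cv2.drawMarker(b,tuple(int(v) for v in p*s),(255,0,255),cv2.MARKER_CROSS,8,1)
cv2.imwrite("pics/w1.png",b)
E
```

```text
1.6 [0.38477007 0.00868131 0.20028163] [-1.79993069e+02 -5.54738657e-03 -1.26045963e+01] [ 1.28854496e+00 -1.81379849e+01 -1.46099901e+01  9.35209455e+01
  5.39592809e-03  1.03893141e+02]
65.70646984690485 [[ 9.75769487e-01 -2.18800911e-01 -2.65224028e-04]
 [-2.09490343e-01 -9.34596336e-01  2.87477798e-01]
 [-6.31482817e-02 -2.80456502e-01 -9.57787265e-01]] [-0.37477278  0.05992976  0.37338172]
```

View pics/w1.png

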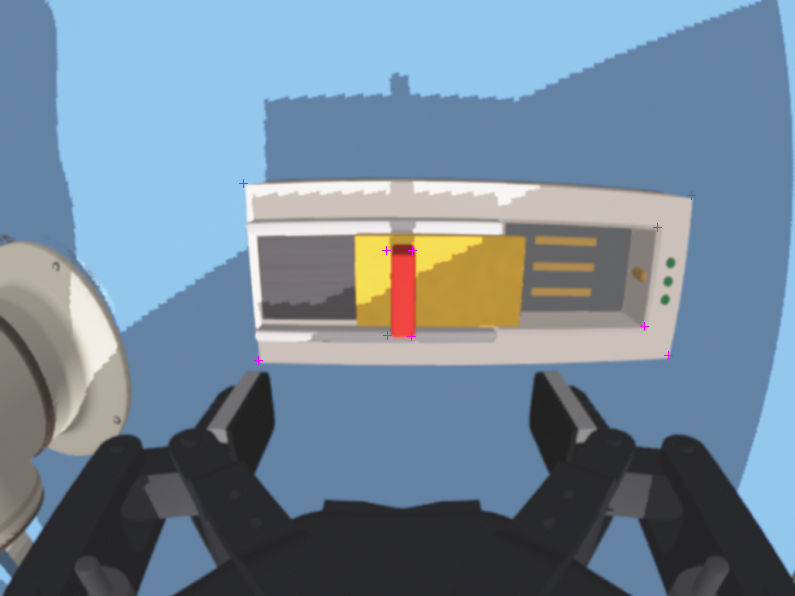

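The wrist view confirms the fit: deck corners are within 2–4 px and the fin is at (403,290), about 4 px toward the recess from my prediction. I'll refit with the wrist pixels and plan the grasp.

```bash
python3 - <<'E'
from h import *
from scipy.optimize import least_squares
m=eyes.camera_model("wrist")
P=np.array([[.225,-.062,.05],[-.085,-.062,.05],[-.085,.062,.05],[.225,.062,.05],[-.057,-.037,.05],[-.057,.037,.05]])
obs=np.array([(247,186),(691,196),(669,356),(259,363),(657,228),(645,326)])/1.42
for f in (lambda x:dockw(P,x),):
    r=least_squares(lambda x:(wproj(m,f(x))-obs).ravel(),[.5057,-.0201,167.28],x_scale=[.01,.01,1])
    print(r.x,r.fun.reshape(-1,2).round(1).tolist())
d=r.x
# fin x and plate
F=np.array([(391,254),(391,336),(414,255),(415,337)])/1.42
r=least_squares(lambda s:(wproj(m,dockw(np.array([[.007,-.025,.093],[.007,.025,.093],[-.007,-.025,.093],[-.007,.025,.093]])+[s[0],s[1],0],d))-F).ravel(),[.12,0])
print("fin dock",r.x,r.fun.reshape(-1,2).round(1).tolist())
p=dockw([r.x[0],0,.093],d);print(p,dockw([.185,0,0],d)); goto(p,d[2]-180)
E
```

```text
[ 5.06337987e-01 -2.12248813e-02  1.67486857e+02] [[-1.5, 0.0], [0.5, -0.1], [-0.0, -0.1], [0.8, -0.4], [0.6, -0.0], [-0.0, 0.6]]
fin dock [1.23056803e-01 1.20068051e-04] [[-0.8, -0.7], [-0.2, 1.6], [1.1, -1.5], [-0.0, 0.9]]
[0.38620423 0.00543704 0.093     ] [0.32573242 0.01885788 0.        ]
shift [0.082 0.11  4.292] turn [-0.01 -0.01 -0.1 ]
```

Request:
drive_tool(targets="0.08 0.11 2 0 0 0 85; 0.08 0.11 3.5 0 0 0 85; 0.08 0.11 4.28 0 0 0 85; 0.08 0.11 4.28 0 0 0 85; 0.08 0.11 4.28 0 0 0 0; 0.08 0.11 4.28 0 0 0 0; 0.08 0.11 4.28 0 0 0 0; 0.08 0.11 4.28 0 0 0 0; 0.08 0.11 4.28 0 0 0 0; 0.08 0.11 4.28 0 0 0 0", grip_force=40)

```text
time: 2.9
ee_pos: [0.3864, 0.0043, 0.0936]
tcp_rot: [-180.0, -0.0, -12.8]
wrist_force: [-1.3, -0.7, 5.0]
opening: 0.0115
```

Request:
drive_tool(targets="-0.5 0 0 0 0 0 0; -1 0 0 0 0 0 0; -1.5 0 0 0 0 0 0; -2 0 0 0 0 0 0; -2.3 0 0 0 0 0 0; -2.3 0 0 0 0 0 0")

```text
time: 3.65
ee_pos: [0.3292, 0.0173, 0.0936]
tcp_rot: [-180.0, -0.0, -12.7]
wrist_force: [-2.2, 1.1, 8.1]
opening: 0.011
```

Request:
drive_tool(targets="-0.08 0 0 0 0 0 0; -0.16 0 0 0 0 0 0; -0.16 0 0 0 0 0 0")

```text
time: 4.03
ee_pos: [0.3259, 0.0181, 0.0936]
tcp_rot: [-180.0, -0.1, -12.7]
wrist_force: [0.1, 0.7, 6.0]
opening: 0.0117
```

Request:
drive_tool(targets="-0.08 0 0 0 0 0 0; -0.16 0 0 0 0 0 0; -0.16 0 0 0 0 0 0")

```text
time: 4.4
ee_pos: [0.324, 0.0185, 0.0937]
tcp_rot: [-180.0, -0.3, -12.8]
wrist_force: [12.6, -3.5, -0.2]
opening: 0.0111
```

Request:
drive_tool(targets="-0.16 0 0 0 0 0 0; -0.16 0 0 0 0 0 0; 0 0 0 0 0 0 85; 0 0 0 0 0 0 85; 0 0 0 0 0 0 85; 0 0 -2 0 0 0 85; 0 0 -4.5 0 0 0 85; 0 0 -4.5 0 0 0 85; 0 0 -4.5 0 0 0 85")

```text
time: 5.52
ee_pos: [0.3221, 0.0188, 0.2052]
tcp_rot: [180.0, 0.0, -12.8]
wrist_force: [-0.1, -0.2, -0.2]
opening: 0.0852
```

```bash
python3 -c "
from h import *
cv2.imwrite('pics/w2.png',cv2.cvtColor(eyes.camera('wrist'),cv2.COLOR_RGB2BGR))
goto([.424,.2475,.20],77.4)"
```

```text
shift [ 1.967 -9.825  0.18 ] turn [-5.000e-02  9.000e-02 -9.015e+01]
```

View pics/w2.png

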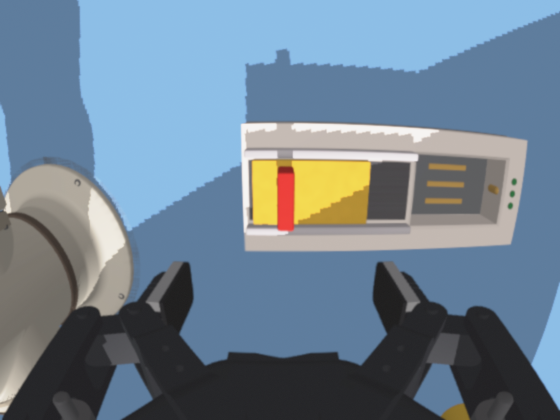

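The plate (px 252–369) is pulled back off the recess and the fin is at (286,200). The stop force and the fin's dock x (about 0.186) agree that the lock is open. Now the green pack.

Request:
drive_tool(targets="1.97 -9.83 0.18 0 0 -90.1 85; 1.97 -9.83 0.18 0 0 -90.1 85; 1.97 -9.83 0.18 0 0 -90.1 85; 1.97 -9.83 0.18 0 0 -90.1 85; 1.97 -9.83 0.18 0 0 -90.1 85; 1.97 -9.83 0.18 0 0 -90.1 85; 1.97 -9.83 0.18 0 0 -90.1 85; 1.97 -9.83 0.18 0 0 -90.1 85; 1.97 -9.83 0.18 0 0 -90.1 85; 1.97 -9.83 0.18 0 0 -90.1 85; 1.97 -9.83 0.18 0 0 -90.1 85")

```text
time: 6.95
ee_pos: [0.4243, 0.2474, 0.2004]
tcp_rot: [-179.9, 0.1, 77.2]
wrist_force: [0.1, -0.3, -0.3]
opening: 0.0848
```

```bash
python3 - <<'E'
from h import *
o,x,r=pose(); print(x,o["tcp_rot"],o["q"])
m=eyes.camera_model("wrist")
a=cv2.cvtColor(eyes.camera("wrist"),cv2.COLOR_RGB2BGR)
P=dockw([[sx*.03,sy*.008,.07] for sx in(1,-1) for sy in (1,-1)]+[[sx*.055,sy*.035,.04] for sx in(1,-1) for sy in (1,-1)],(.424,.2475,-12.6))
s=1.42
b=cv2.resize(a,None,fx=s,fy=s,interpolation=cv2.INTER_CUBIC)
for p in wproj(m,P): cv2.drawMarker(b,tuple(int(v) for v in p*s),(255,0,255),cv2.MARKER_CROSS,8,1); print(p*s)
cv2.imwrite("pics/w3.png",b)
E
```

```text
[0.42427262 0.24739926 0.20042148] [-1.79942897e+02  5.12655412e-02  7.72462509e+01] [ 3.02462206e+01 -3.56534321e+00 -2.24616939e+00  9.13958990e+01
  1.45062847e-03  4.29999943e+01]
[416.39197693 327.02176033]
[390.81105468 327.10756105]
[416.93555679 231.61251117]
[389.86109996 231.69004539]
[452.9072766  344.90908254]
[353.97306217 345.24645391]
[457.02815013 186.98619152]
[349.10935826 187.27681408]
```

View pics/w3.png

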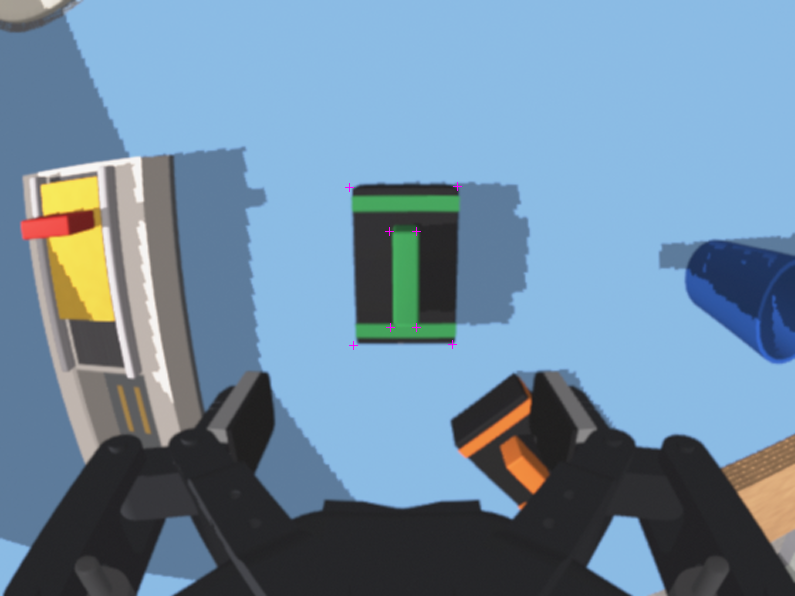

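```bash
python3 -c "
from h import *
goto([.4232,.2488,.0685],77.4)"
```

```text
shift [ 0.046 -0.055  5.286] turn [-0.04  0.04 -0.14]
```

Request:
drive_tool(targets="0.05 -0.06 2 0 0 -0.1 85; 0.05 -0.06 4 0 0 -0.1 85; 0.05 -0.06 5.27 0 0 -0.1 85; 0.05 -0.06 5.27 0 0 -0.1 85; 0.05 -0.06 5.27 0 0 -0.1 0; 0.05 -0.06 5.27 0 0 -0.1 0; 0.05 -0.06 5.27 0 0 -0.1 0; 0.05 -0.06 5.27 0 0 -0.1 0; 0.05 -0.06 5.27 0 0 -0.1 0; 0.05 -0.06 5.27 0 0 -0.1 0", grip_force=70)

```text
time: 8.25
ee_pos: [0.4239, 0.2497, 0.0702]
tcp_rot: [179.9, -0.1, 77.5]
wrist_force: [-0.4, 3.1, 4.4]
opening: 0.0122
```

Request:
drive_tool(targets="0 0 -1 0 0 0 0; 0 0 -3 0 0 0 0; 0 0 -4 0 0 0 0; 0 0 -4 0 0 0 0; 0 0 -4 0 0 0 0")

```text
time: 8.88
ee_pos: [0.4229, 0.2487, 0.1674]
tcp_rot: [-179.9, 0.1, 77.4]
wrist_force: [0.3, -0.2, -5.4]
opening: 0.012
```

```bash
python3 - <<'E'
from h import *
goto([.506,-.0207,.168],77.4)
o,x,r=pose(); print(x,o["tcp_rot"],o["wrist_force"],o["opening"])
m=eyes.camera_model("wrist")
a=cv2.cvtColor(eyes.camera("wrist"),cv2.COLOR_RGB2BGR)
# pack in hand hypothesis: rib axis along tool y, TCP 0.068 above underside
rel=np.array([[sx*.03,sy*.008,.07] for sx in(1,-1) for sy in (1,-1)]+[[sx*.055,sy*.035,.04] for sx in(1,-1) for sy in (1,-1)])
P=dockw(rel,(x[0],x[1],o["tcp_rot"][2]-90))+[0,0,x[2]-.0685]
s=1.42
b=cv2.resize(a,None,fx=s,fy=s,interpolation=cv2.INTER_CUBIC)
for p in wproj(m,P): cv2.drawMarker(b,tuple(int(v) for v in p*s),(255,0,255),cv2.MARKER_CROSS,8,1); print(p*s)
cv2.imwrite("pics/w4.png",b)
E
```

```text
shift [-9.794  5.59  -0.013] turn [-0.11  0.12  0.04]
[0.42286297 0.24868252 0.16744939] [-1.79888776e+02  1.18926575e-01  7.74376436e+01] [ 0.28133371 -0.23982719 -5.40114184] 0.012000995267166801
[426.82001083 453.89015319]
[383.05069701 453.95964537]
[430.89638175 296.82824095]
[379.93319948 296.8420479 ]
[481.81295907 457.66176001]
[326.81639397 457.86708358]
[499.37596089 208.72386554]
[310.17010626 208.63513428]
```

View pics/w4.png

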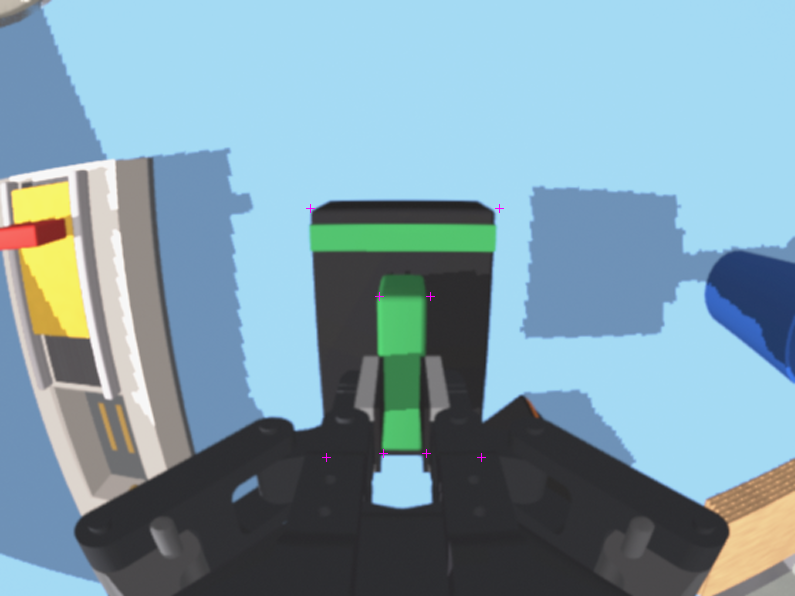

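Request:
drive_tool(targets="-1 0.5 -1 0 0 0 0; -3 1.7 -1 0 0 0 0; -5 2.8 -1 0 0 0 0; -7 4 -1 0 0 0 0; -8.8 5 -1 0 0 0 0; -9.79 5.59 -1 0 0 0 0; -9.79 5.59 -1 0 0 0 0; -9.79 5.59 0.5 0 0 0 0; -9.79 5.59 0.5 0 0 0 0; -9.79 5.59 0.5 0 0 0 0")

```text
time: 10.18
ee_pos: [0.5065, -0.0196, 0.1575]
tcp_rot: [-180.0, -0.0, 77.5]
wrist_force: [0.3, 0.2, -3.7]
opening: 0.0121
```

```bash
python3 - <<'E'
from h import *
goto([.506,-.0207,.12],77.4)
o,x,r=pose(); print(x,o["tcp_rot"],o["wrist_force"],o["opening"])
m=eyes.camera_model("wrist")
a=cv2.cvtColor(eyes.camera("wrist"),cv2.COLOR_RGB2BGR)
P=dockw([[.057,.037,.05],[.057,-.037,.05],[.225,.062,.05],[.225,-.062,.05],[-.085,.062,.05],[-.085,-.062,.05]],(.506,-.0207,167.4))
s=1.42
b=cv2.resize(a,None,fx=s,fy=s,interpolation=cv2.INTER_CUBIC)
for p in wproj(m,P): cv2.drawMarker(b,tuple(int(v) for v in p*s),(255,0,255),cv2.MARKER_CROSS,8,1)
cv2.imwrite("pics/w5.png",b)
E
```

```text
shift [-0.048 -0.008  1.501] turn [-0.01 -0.    0.09]
[ 0.50646732 -0.01958148  0.15752383] [-1.79988718e+02 -2.20665455e-03  7.74878248e+01] [ 0.33570021  0.16663587 -3.68892007] 0.012074531836983222
```

View pics/w5.png

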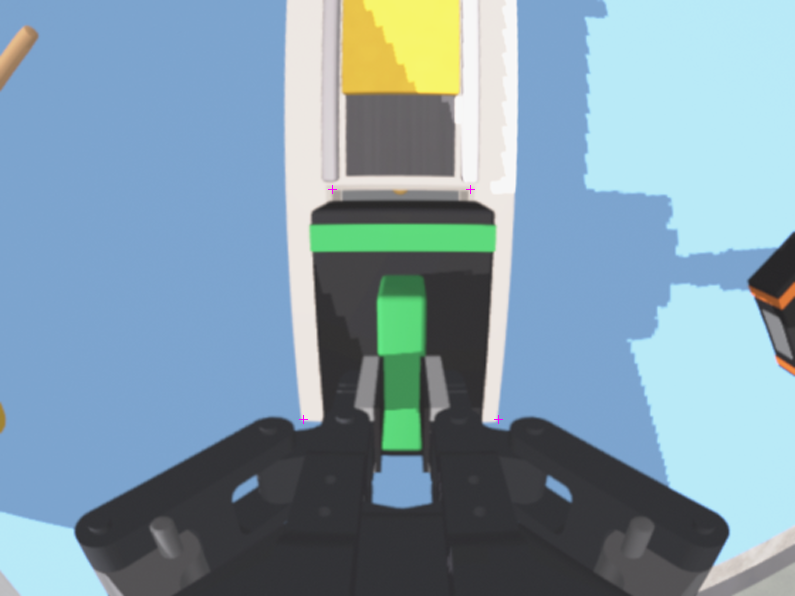

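The pack is level and centred over the recess; the predicted mouth corners (332,189) and (470,189) lie on the visible mouth edge. Lowering with force checks.

Request:
drive_tool(targets="-0.05 0 0.8 0 0 0 0; -0.05 0 1.3 0 0 0 0; -0.05 0 1.6 0 0 0 0; -0.05 0 1.9 0 0 0 0; -0.05 0 2.1 0 0 0 0; -0.05 0 2.1 0 0 0 0")

```text
time: 10.98
ee_pos: [0.5061, -0.0214, 0.1039]
tcp_rot: [-180.0, 0.0, 77.4]
wrist_force: [0.1, 0.6, -7.8]
opening: 0.0124
```

Request:
drive_tool(targets="0 0 0.2 0 0 0 0; 0 0 0.4 0 0 0 0; 0 0 0.6 0 0 0 0; 0 0 0.8 0 0 0 0; 0 0 0.8 0 0 0 0")

```text
time: 11.6
ee_pos: [0.506, -0.0213, 0.0837]
tcp_rot: [-179.9, 0.0, 77.4]
wrist_force: [-0.2, 0.2, -6.0]
opening: 0.0119
```

Request:
drive_tool(targets="0 0 0.1 0 0 0 0; 0 0 0.2 0 0 0 0; 0 0 0.2 0 0 0 0")

```text
time: 11.98
ee_pos: [0.5066, -0.0209, 0.0802]
tcp_rot: [180.0, -0.1, 77.5]
wrist_force: [-2.7, 3.7, 4.5]
opening: 0.012
```

Request:
drive_tool(targets="0 0 0.08 0 0 0 0; 0 0 0.12 0 0 0 0; 0 0 0.12 0 0 0 0")

```text
time: 12.35
ee_pos: [0.5068, -0.0208, 0.0799]
tcp_rot: [179.8, -0.1, 77.5]
wrist_force: [-11.6, 4.2, 27.9]
opening: 0.012
```

Request:
drive_tool(targets="0 0 0 0 0 0 0; 0 0 -0.05 0 0 0 60; 0 0 -0.05 0 0 0 60; 0 0 -0.05 0 0 0 60; 0 0 -0.05 0 0 0 60; 0 0 -2 0 0 0 60; 0 0 -4.8 0 0 0 85; 0 0 -4.8 0 0 0 85; 0 0 -4.8 0 0 0 85")

```text
time: 13.48
ee_pos: [0.5067, -0.0214, 0.1965]
tcp_rot: [180.0, -0.0, 77.4]
wrist_force: [-0.0, 0.1, -0.6]
opening: 0.0849
```

```bash
python3 - <<'E'
from h import *
o,x,r=pose(); print(o["time"],x,o["wrist_force"])
m=eyes.camera_model("wrist")
a=cv2.cvtColor(eyes.camera("wrist"),cv2.COLOR_RGB2BGR)
rel=[[sx*.03,sy*.008,.08] for sx in(1,-1) for sy in (1,-1)]+[[sx*.055,sy*.035,.05] for sx in(1,-1) for sy in (1,-1)]
s=1.42
b=cv2.resize(a,None,fx=s,fy=s,interpolation=cv2.INTER_CUBIC)
for p in wproj(m,dockw(rel,(.506,-.0207,167.4))): cv2.drawMarker(b,tuple(int(v) for v in p*s),(255,0,255),cv2.MARKER_CROSS,8,1)
cv2.imwrite("pics/w6.png",b)
goto([.3245,.0185,.2],-12.6)
E
```

```text
13.475 [ 0.50666963 -0.02141673  0.19653762] [-0.00280689  0.1272692  -0.59602087]
shift [-0.023 -7.44  -0.176] turn [-4.000e-02  6.000e-02  9.004e+01]
```

View pics/w6.png

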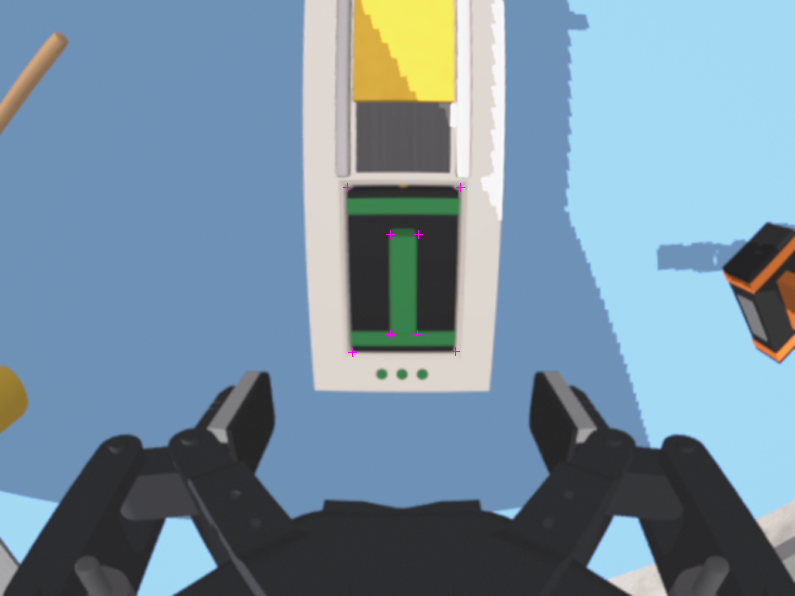

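The pack's corners match the seated prediction to about 1 px, so it is flush in the recess. Now the lock.

Request:
drive_tool(targets="-0.02 -7.44 -0.18 0 0 90 85; -0.02 -7.44 -0.18 0 0 90 85; -0.02 -7.44 -0.18 0 0 90 85; -0.02 -7.44 -0.18 0 0 90 85; -0.02 -7.44 -0.18 0 0 90 85; -0.02 -7.44 -0.18 0 0 90 85; -0.02 -7.44 -0.18 0 0 90 85; -0.02 -7.44 -0.18 0 0 90 85; -0.02 -7.44 -0.18 0 0 90 85; -0.02 -7.44 -0.18 0 0 90 85; -0.02 -7.44 -0.18 0 0 90 85")

```text
time: 14.9
ee_pos: [0.3244, 0.0185, 0.2001]
tcp_rot: [180.0, 0.1, -12.5]
wrist_force: [-0.0, -0.1, -0.4]
opening: 0.085
```

```bash
python3 -c "
from h import *
goto([.3245,.0185,.093],-12.6)"
```

```text
shift [ 9.000e-03 -1.000e-03  4.285e+00] turn [0.02 0.08 0.14]
```

Request:
drive_tool(targets="0 0 2 0 0 0 85; 0 0 3.5 0 0 0 85; 0 0 4.28 0 0 0 85; 0 0 4.28 0 0 0 85; 0 0 4.28 0 0 0 0; 0 0 4.28 0 0 0 0; 0 0 4.28 0 0 0 0; 0 0 4.28 0 0 0 0; 0 0 4.28 0 0 0 0; 0 0 4.28 0 0 0 0", grip_force=40)

```text
time: 16.15
ee_pos: [0.3249, 0.0186, 0.0943]
tcp_rot: [-180.0, -0.0, -12.6]
wrist_force: [-0.5, 0.2, 5.0]
opening: 0.0108
```

Request:
drive_tool(targets="0.4 0 0 0 0 0 0; 0.8 0 0 0 0 0 0; 1.2 0 0 0 0 0 0; 1.6 0 0 0 0 0 0; 2 0 0 0 0 0 0; 2.4 0 0 0 0 0 0; 2.6 0 0 0 0 0 0; 2.6 0 0 0 0 0 0")

```text
time: 17.15
ee_pos: [0.389, 0.004, 0.0944]
tcp_rot: [180.0, -0.1, -12.6]
wrist_force: [1.6, -2.4, 6.2]
opening: 0.011
```

Moved 65.7 mm with no jam. Creeping to the stop.

Request:
drive_tool(targets="0.08 0 0 0 0 0 0; 0.16 0 0 0 0 0 0; 0.16 0 0 0 0 0 0")

```text
time: 17.52
ee_pos: [0.3924, 0.0033, 0.0943]
tcp_rot: [180.0, -0.0, -12.6]
wrist_force: [-1.5, -1.3, 5.4]
opening: 0.0112
```

Request:
drive_tool(targets="0.06 0 0 0 0 0 0; 0.1 0 0 0 0 0 0; 0.1 0 0 0 0 0 0")

```text
time: 17.9
ee_pos: [0.393, 0.0031, 0.0942]
tcp_rot: [180.0, 0.2, -12.6]
wrist_force: [-11.9, 1.9, 13.4]
opening: 0.0108
```

Travel is now 69.9 mm with 12 N at the stop. Releasing and lifting clear.

Request:
drive_tool(targets="0.06 0 0 0 0 0 0; 0.06 0 0 0 0 0 0; 0 0 -0.05 0 0 0 50; 0 0 -0.05 0 0 0 50; 0 0 -0.05 0 0 0 50; 0 0 -0.05 0 0 0 50; 0 0 -2 0 0 0 50; 0 0 -4.5 0 0 0 50; 0 0 -4.5 0 0 0 50; 0 0 -4.5 0 0 0 50")

```text
time: 19.15
ee_pos: [0.3946, 0.003, 0.2061]
tcp_rot: [180.0, 0.0, -12.6]
wrist_force: [-0.8, 0.5, -1.0]
opening: 0.0499
```

```bash
python3 - <<'E'
from h import *
o,x,r=pose(); print(o["time"],x,o["wrist_force"])
m=eyes.camera_model("wrist")
a=cv2.cvtColor(eyes.camera("wrist"),cv2.COLOR_RGB2BGR)
rel=[[.115+sx*.007,sy*.025,.093] for sx in(1,-1) for sy in (1,-1)]+[[.038,0,.061]]+[[-.03,sy*.008,.08] for sy in (1,-1)]+[[-.055,sy*.035,.05] for sy in (1,-1)]
s=1.42
b=cv2.resize(a,None,fx=s,fy=s,interpolation=cv2.INTER_CUBIC)
for p in wproj(m,dockw(rel,(.506,-.0207,167.4))): cv2.drawMarker(b,tuple(int(v) for v in p*s),(255,0,255),cv2.MARKER_CROSS,8,1)
cv2.imwrite("pics/w7.png",b)
t=cv2.cvtColor(eyes.camera("top"),cv2.COLOR_RGB2BGR); d=cv2.absdiff(t,cv2.imread("pics/top0.png")).max(2)
for n,(u,v) in dict(orange=(265,240),tumbler=(157,290),sauce=(665,252),spatula=(610,380)).items():
    u,v=int(u*.7),int(v*.7); print(n,d[v-25:v+25,u-25:u+25].max(),(d[v-25:v+25,u-25:u+25]>60).sum())
E
```

```text
19.15 [0.39460343 0.00302583 0.2060735 ] [-0.75085475  0.49029736 -0.95531835]
orange 70 14
tumbler 78 650
sauce 15 0
spatula 29 0
```

View pics/w7.png

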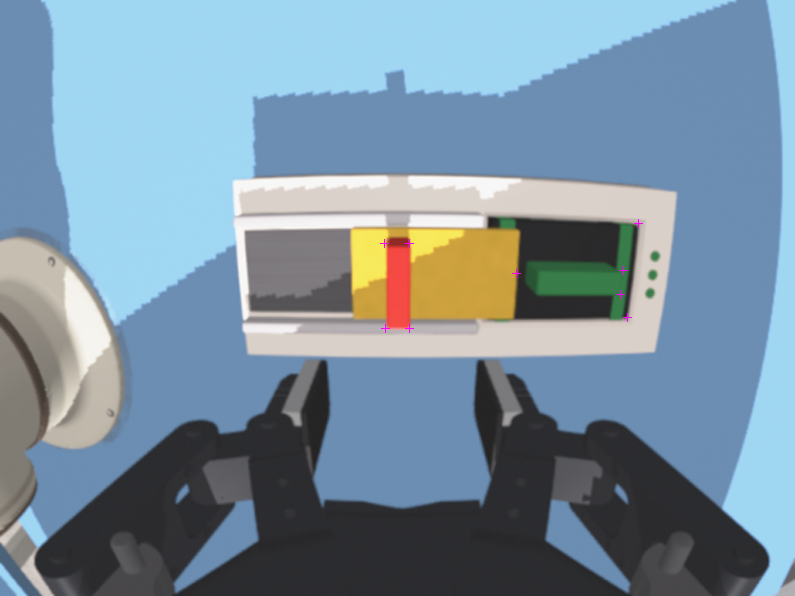

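The fin and plate edge match the locked prediction (384–409 and 517 px), and the pack is under the plate. The tumbler patch differs from the start, so I'll check that before handing in.

```bash
python3 - <<'E'
from h import *
t=cv2.cvtColor(eyes.camera("top"),cv2.COLOR_RGB2BGR); a=cv2.imread("pics/top0.png")
cv2.imwrite("pics/t2.png",cv2.resize(np.hstack([a[140:240,45:215],t[140:240,45:215]]),None,fx=2.3,fy=2.3))
E
```

```text
(no output)
```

View pics/t2.png

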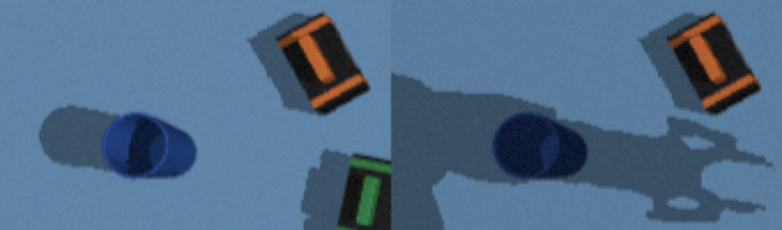

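The tumbler is in the same place in both halves, (150,145) and (541,145), which is an offset of exactly one panel width. Only the arm's shadow falls on it now. Handing in.

```bash
python3 -c "
from workcell import workorder
print(workorder.job_done())"
```

```text
the job is handed in; nothing more can be done
None
```

The job is done and handed in after about 19 s of robot time; the hand-in reported no verdict. I pulled the lock back to its open stop, loaded the green pack and pressed it flush, then slid the lock home.

- **Lock open:** it came up against its stop at about 13 N, with the fin at dock x of about 186 mm (185 mm nominal). The wrist picture showed the recess clear.
- **Pack seated:** it bottomed out under a push of about 28 N. In the wrist picture its corners matched the seated position to about 1 px. I could not measure its height directly in a picture, but the lock slid over it without catching.
- **Lock home:** it travelled 69.9 mm of the nominal 70 mm and met its stop at about 12 N. The fin and plate edge lay on the locked prediction.
- **Other things:** the bottle and spatula looked unchanged, and the orange pack had not moved. The image difference did flag the tumbler; a side-by-side look showed this was only the arm's shadow.
- **At hand-in:** the gripper was open and about 10 cm clear of everything, with a wrist force of about 1 N.

I viewed 11 pictures, more than the 8 planned but within the limit of 12.

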